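# Tip a filter disc up in its storage well and stand it on the inspection easel

### The job

Take the amber filter disc out of its white tip-up well and stand it on the inspection easel. Press the disc down at its edge next to the green mark until it tips over the pivot bar and stays leaning by itself with its other edge raised; let go, then grip it by the raised edge, lift it out, and gently set it on the easel's two pins, leaning back against the plate, and let go. Leave the bottles and the tape roll where they are.

Things in the scene. Friction and masses are not known exactly. Their poses are not given: they have to be found in the camera images.
- filter_center (a point): Centre of the filter disc, half-way through: rigid, amber glass in a dark metal rim, 100 mm in diameter, 10 mm thick, 0.12 to 0.2 kg, loose. z is the disc's axis; x and y mean nothing. At the start it lies level in the well, top face flush with the well's walls, its centre 6 mm to the -x side of the pivot.
- well: Tip-up well, fixed: a white low-friction box on a grey base, 132 x 124 mm (x, y), 64 mm high, with a pocket of 104 x 104 mm, 46 mm deep below the disc. Origin on the bench under the pivot; z up, +x level towards the deep side, whose wall has a green mark on top. Inner face of that wall at x = +46 mm; pocket floor 8 mm above the bench; outer ends at x = +56 and -64 mm.
- well_pivot (a point): Top of the well's pivot bar (along y), 54 mm above the bench, axes as the well's. The disc lies on it and on a ledge at x = -48 to -58 mm; all else under the disc is empty, 46 mm deep. At x = 0 to 46 mm the disc overhangs and can be pressed down.
- well_press (a point): Point on the disc's top face where closed fingers press it down: 24 mm from the pivot in +x, 64 mm above the bench, axes as the well's. Straight down 16 mm (under 5 N) takes it over centre; at about 20 mm it is at its hard stop. Freed, it stays tilted about 48 degrees, low edge in the deep corner against the wall, raised edge towards -x, about 40 mm along the disc past the bar.
- easel: Inspection easel, fixed: grey base 125 x 110 mm, 8 mm high; an aluminium plate leaning 50 degrees from level, 96 mm wide; two slippery white pins 10 mm thick, 60 mm apart, square to the plate, with black heads of 18 mm, that carry the disc's edge. Origin on the bench under the seat; z up, +x level: the plate faces up and to +x, and rises towards -x, like the tipped disc.
- easel_seat (a point): Where the disc's centre comes to rest on the easel, 66 mm above the bench, axes as the easel's. The seated disc's underside lies on the plate, 5 mm from here; the plate ends 14 mm up the slope from here, so the upper 36 mm of the disc stand free. Between plate and pin heads there are 18 mm for the 10 mm disc; the disc centres itself between the pins.
- bottle_b: Bystander: white reagent bottle with a blue cap, 48 mm in diameter, 100 mm high, upright, loose; origin at the centre of its underside.
- bottle_2: Bystander: white reagent bottle with a black cap, 44 mm in diameter, 90 mm high, upright, loose; origin at the centre of its underside.
- tape: Bystander: roll of tan tape lying flat and loose, 98 mm across, 25 mm high; origin at the centre of its underside.
There are look-alikes about, which are no part of the job. What is shaped like the easel but blue is not meant. Leave any blue look-alike of the part that bears filter_center alone.

How it is judged:
On the way, in this order (a step that is already met when the one before it is completed fails the run):
1. the disc stands tipped up in the well by itself, not touched by the fingers (angle between filter_center's own z axis and vertical between 0.6 and 1.15 rad and distance between filter_center and well_pivot below 0.04 m and contact force between the fingers and filter below 0.1 N), for 0.2 s.
2. the disc is held in the fingers, lifted out of the well (distance between filter_center and well_pivot above 0.08 m and height (world z) of filter_center above 0.1 m and contact force between the fingers and filter above 0.5 N), for 0.2 s.
At the end, for the whole second after the job is handed in: The disc rests on the easel's pins and leans against its plate, released and still: its centre within 12 mm of the seat (10 mm sideways), tilted 42 to 58 degrees from level (distance between filter_center and easel_seat below 0.012 m and angle between filter_center's own z axis and vertical between 0.73 and 1.02 rad and y of filter_center in the frame of easel_seat between -0.01 and 0.01 m and contact force between easel and filter above 0.3 N and contact force between the fingers and filter below 0.1 N and linear speed of filter below 0.02 m/s); the robot touches nothing.
It fails at once if a bottle or the tape roll is moved more than 30 mm (distance of any of bottle_b, bottle_2, tape from where it was at the start of the episode above 0.03 m).
It fails at once if the disc is driven hard onto the easel (contact force between easel and filter above 60 N).
It fails at once if the disc is let fall (not touched by the fingers and faster than 0.6 m/s) (contact force between the fingers and filter below 0.1 N and linear speed of filter above 0.6 m/s).
It also fails if it takes over 54 s, if anything falls off the work surface, if the arm or the gripper's body presses on something with over 40 N, if the wrist force passes 120 N, or if a joint passes its speed limit or range.

### The arm

A 6-joint arm with a two-finger parallel gripper is mounted at the origin on a cart in front of the work surface, level with it; the furniture and walls round the work are solid. World frame = base frame: x ahead of the robot, y to its left, z up, the work surface at z = 0. Lengths are in m, angles in rad, forces in N, time in s.
With the tool pointing down it reaches from about 0.25 to 0.725 m from the base axis. Payload 4 kg.
Tool frame: the origin (TCP) lies at the very end of the fingers, on their centre line; the grasp point (between the pads) lies 19 mm behind it; z points along the fingers, y is the direction in which the jaws open and shut (so a half turn about z gives the same grasp; the last joint's range is limited). The gripper opens to 85 mm and grips with 20 to 120 N. Pads are 22 mm wide; open, the fingers measure 114 mm over their backs; the gripper's body (76 mm by 85 mm) begins 54 mm behind the grasp point. The pads swing forward as they close: fully open they stand 13 mm farther back than shut.
Start: joints at [1.316, 0.241, 0.005, 1.335, 0, 1.571], TCP at [0.126, 0.484, 0.231] pointing down, gripper open.
Joint ranges: [-2.72, 2.72], [-1.05, 1.87], [-1.09, 1.28], [-1.99, 2.15], [-1.42, 1.44], [-3.14, 3.14]. Speed limits (rad/s): [2.79, 2.79, 3.14, 3.14, 3.14, 3.14].

### API

Orientations are given as a unit quaternion [x, y, z, w].
In Python, from workcell import bot gives the robot as it stands.
- The arm moves only by the shell command python3 -m crank 'ROWS'. ROWS is JSON, a list that holds one entry, the list of rows, each a list of 5 numbers: the shift along the tool's x, y, z in mm, then the turn about the tool's z in degrees, then the closure in counts, from 0 (fully open) to 255 (shut). In form: [[[tx, ty, tz, turn, grip], ...]]. A call has 1 to 12 rows; each row shifts and turns the pose as measured when the row begins, along the tool's axes as they then stand; what a row does not reach is not made up. A row lasts 1/8 s, in which the tool goes at most 62.5 mm and 10.7 degrees, less where a joint would pass 70% of its speed; a pose out of reach is approached as far as the arm can. A call is refused whole if a number of a shift passes 62.5 or a number of a turn 10.7, either way. A call with a gripper value outside its range is refused whole. The fingers move at their own pace and stop on an object; the grip force is fixed at half the most. Time passes only in rows, so rows that do not move let the fingers close. It gives the time, the measured TCP pose, the force and the opening at its end, in the units of the state.
- bot.get_obs(): the state, without advancing time (a new reading comes with each control period).
- bot.camera(name): name is "side" or "top" or "wrist"; returns a dict with "img" (480x640x3 uint8, blue, green, red), "depth" (480x640 float32, m along the optical axis (not along the pixel's ray), 0 where there is no reading), "fx", "fy", "cx", "cy" (pixels), "D" ([k1, k2, p1, p2, k3] as OpenCV has them; the pictures are not rectified), "R" (3x3) and "t" (3): a world point X has camera coordinates R X + t; the wrist camera has in their place "T_tool_cam" (4x4, takes a point from camera to tool coordinates, whose origin is the TCP and whose axes are the flange's). Camera axes: x right, y down, z forward; pixel columns grow to the right and rows downward; lengths in m; the calibration is good to about 2 mm. A picture is of the moment at which its call begins: read the wrist's pose just before it.
- bot.job_done(): hands the job in, once; it reports no verdict.
The state is a dict: "clock": time; "joint_pos": joint angles; "joint_vel": joint speeds; "tau": joint torques, N m; "eef_pos": TCP position; "tool_rot": TCP orientation; "ft_force": force on the tool from outside, world axes, zero at the start; "ft_torque": the same for the moment, N m; "grip_width": finger opening in m.
Only numpy, scipy, OpenCV 4.12 (cv2) and the standard library are available. Lean on these libraries where they do the work, as an engineer would, in place of code of your own. Each camera call takes 0.05 s, during which the arm holds its last target.

## Working session

There is one attempt and no reset: what is moved stays moved. The work goes in short steps, Python scripts to look and compute and a shell command to move; the robot and the scene stay as the last step left them, time stands still between calls to the robot, and variables do not carry over. Pictures are saved under pics/ and viewed, and the job is handed in when it is done.

```bash
ls; mkdir -p pics
python3 - <<'E'
from workcell import bot
import cv2,numpy as np
o=bot.get_obs();print({k:np.round(v,3).tolist() for k,v in o.items()})
for n in("side","top","wrist"):
    c=bot.camera(n);cv2.imwrite(f"pics/{n}0.png",c["img"])
    np.savez(f"pics/{n}0.npz",**c)
    print(n,c["fx"],c["fy"],c["cx"],c["cy"],c["D"]); 
    print(np.round(c["T_tool_cam"],4) if "T_tool_cam" in c else (np.round(c["R"],3),np.round(c["t"],3)))
E
```

```text
pics
{'clock': 0.0, 'joint_pos': [1.316, 0.241, 0.004, 1.335, 0.0, 1.571], 'joint_vel': [0.001, 0.001, 0.001, 0.001, 0.001, -0.001], 'tau': [-0.001, -37.232, 25.241, 0.017, -0.0, 0.0], 'eef_pos': [0.126, 0.483, 0.23], 'tool_rot': [0.127, 0.992, -0.001, -0.0], 'ft_force': [-0.426, 0.049, -0.097], 'ft_torque': [0.0, -0.034, -0.024], 'grip_width': 0.085}
side 507.9992984780356 507.9992984780356 317.1687272349814 239.05742153044636 [-0.14488695  0.          0.          0.          0.        ]
(array([[-0.985, -0.173,  0.007],
       [-0.115,  0.621, -0.775],
       [ 0.13 , -0.765, -0.631]]), array([0.629, 0.092, 1.063]))
top 463.0958920592015 463.0958920592015 322.79423677600454 236.44468334530237 [-0.01349771  0.          0.          0.          0.        ]
(array([[ 0.01 , -1.   , -0.017],
       [-0.999, -0.01 , -0.049],
       [ 0.049,  0.017, -0.999]]), array([0.038, 0.615, 0.981]))
wrist 406.43202444582107 406.43202444582107 314.9204993535283 244.47856674571966 [-0.08738822  0.          0.          0.          0.        ]
[[-6.000e-04 -9.656e-01 -2.599e-01  6.660e-02]
 [ 1.000e+00 -8.000e-04  7.000e-04 -1.000e-04]
 [-9.000e-04 -2.599e-01  9.656e-01 -1.409e-01]
 [ 0.000e+00  0.000e+00  0.000e+00  1.000e+00]]
```

View pics/top0.png

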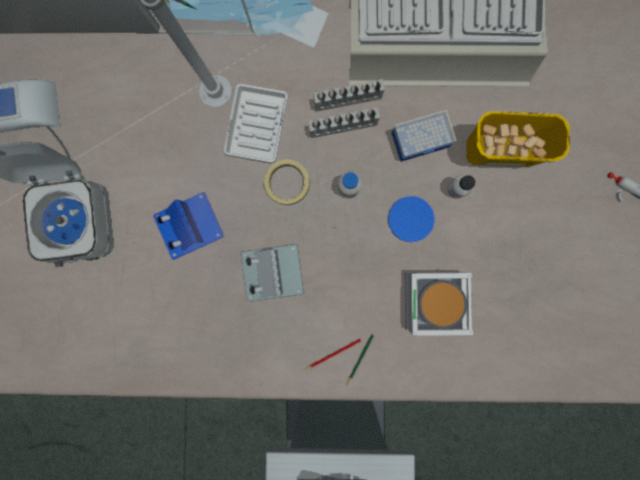

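View pics/side0.png

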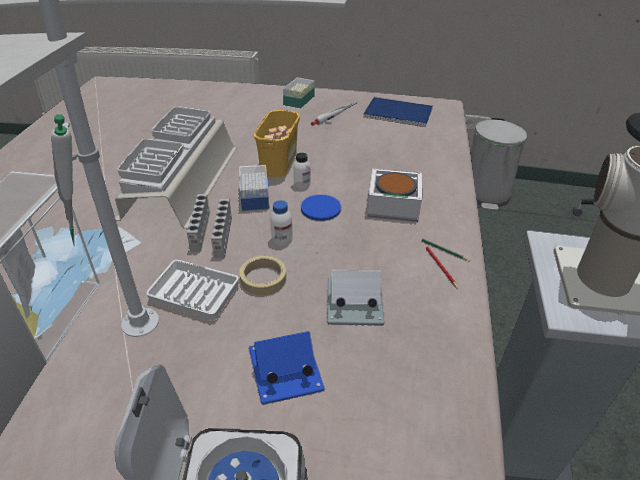

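View pics/wrist0.png

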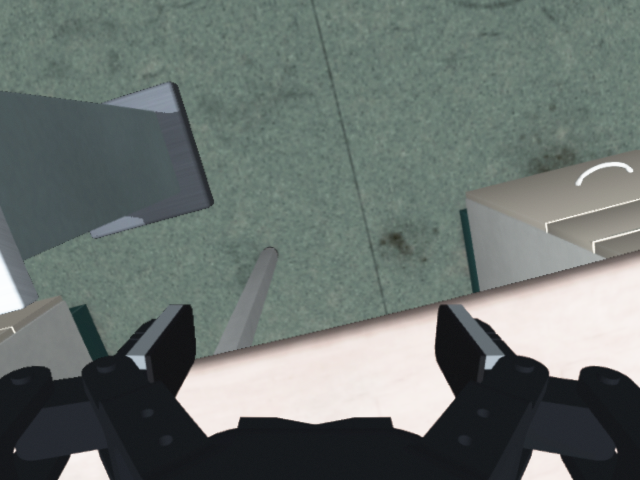

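The amber disc in its white well is at top-view pixel (442,304), with the green mark at (415,300). The grey easel is at (272,272). Look-alikes, none of which is the target:
- blue flat disc (411,218)
- blue easel (188,225)
- tape roll (287,182)
- yellow bin (522,138)

I'll crop in to confirm.

```bash
cat > h.py <<'E'
import numpy as np,cv2
def load(n): return dict(np.load(n))
def Kof(c): return np.array([[c["fx"],0,c["cx"]],[0,c["fy"],c["cy"]],[0,0,1.]])
def ray(c,uv):
    p=cv2.undistortPoints(np.array(uv,float).reshape(-1,1,2),Kof(c),c["D"]).reshape(-1,2)
    return np.c_[p,np.ones(len(p))]
def ext(c,pose=None):
    if "R" in c: return c["R"],c["t"]
    from scipy.spatial.transform import Rotation as Ro
    T=np.eye(4);T[:3,:3]=Ro.from_quat(pose[3:]).as_matrix();T[:3,3]=pose[:3]
    W=np.linalg.inv(T@c["T_tool_cam"]);return W[:3,:3],W[:3,3]
def onz(c,uv,z,pose=None):
    R,t=ext(c,pose);d=ray(c,uv)@R;o=-R.T@t
    return o+d*((z-o[2])/d[:,2])[:,None]
def cloud(c,pose=None):
    v,u=np.mgrid[0:480,0:640];r=ray(c,np.c_[u.ravel(),v.ravel()])
    P=r*c["depth"].ravel()[:,None].astype(float)
    R,t=ext(c,pose);X=(P-t)@R
    return X.reshape(480,640,3)
def proj(c,X,pose=None):
    R,t=ext(c,pose)
    return cv2.projectPoints(np.array(X,float).reshape(-1,1,3),cv2.Rodrigues(R)[0],t.reshape(3,1),Kof(c),c["D"])[0].reshape(-1,2)
E
python3 - <<'E'
from h import *
c=load("pics/top0.npz");X=cloud(c);im=c["img"]
s=load("pics/side0.npz")
a=cv2.resize(im[240:350,230:490],(780,330),interpolation=cv2.INTER_CUBIC)
b=cv2.resize(s["img"][160:330,310:440],(344,450),interpolation=cv2.INTER_CUBIC)
cv2.imwrite("pics/crop_top.png",a);cv2.imwrite("pics/crop_side.png",b)
hsv=cv2.cvtColor(im,cv2.COLOR_BGR2HSV)
R=np.zeros((480,640),bool);R[260:345,400:485]=1
am=R&(hsv[...,1]>120)&(hsv[...,0]>5)&(hsv[...,0]<25)
gr=R&(hsv[...,1]>80)&(hsv[...,0]>40)&(hsv[...,0]<85)
for n,m in(("amber",am),("green",gr)):
    v,u=np.nonzero(m);print(n,len(u),u.mean(),v.mean(),X[m].mean(0),onz(c,[[u.mean(),v.mean()]],.064))
wh=R&(X[...,2]>.055)&(X[...,2]<.075)
v,u=np.nonzero(wh);uv=np.c_[u,v].astype(np.float32)
P=onz(c,uv,.064)[:,:2].astype(np.float32)
print("well top",cv2.minAreaRect(P),len(P),np.median(X[wh][:,2]))
# easel base
R=np.zeros((480,640),bool);R[235:310,230:315]=1
m=R&(X[...,2]>.004)&(X[...,2]<.014)
print("easel base",cv2.minAreaRect(X[m][:,:2].astype(np.float32)),m.sum())
m=R&(X[...,2]>.025)
print("easel plate",cv2.minAreaRect(X[m][:,:2].astype(np.float32)),m.sum(),X[m].max(0))
E
```

```text
amber 1406 442.43812233285917 304.05049786628734 [ 0.47807108 -0.19914801  0.06813105] [[ 0.47765596 -0.20009545  0.064     ]]
green 57 414.49122807017545 304.2456140350877 [ 0.47787294 -0.1406346   0.08043305] [[ 0.4766353  -0.14358562  0.064     ]]
well top ((0.47793811559677124, -0.19766846299171448), (0.1250259280204773, 0.12269935011863708), 0.6641982793807983) 3117 0.06253934599409627
easel base ((0.5373479127883911, 0.15440890192985535), (0.14309659600257874, 0.18275876343250275), 0.7766126990318298) 1682
easel plate ((0.5412323474884033, 0.1141359955072403), (0.09584297239780426, 0.1776971071958542), 6.482694625854492) 1128 [0.5857157  0.2057403  1.01067286]
```

Run:
```python
import cv2,numpy as np
a=cv2.imread("pics/crop_top.png");b=cv2.imread("pics/crop_side.png");b=cv2.resize(b,(206,270))
o=np.zeros((600,780,3),np.uint8);o[:330]=a;o[330:,:206]=b;cv2.imwrite("pics/crops.png",o)
```

```text
(no output)
```

View pics/crops.png

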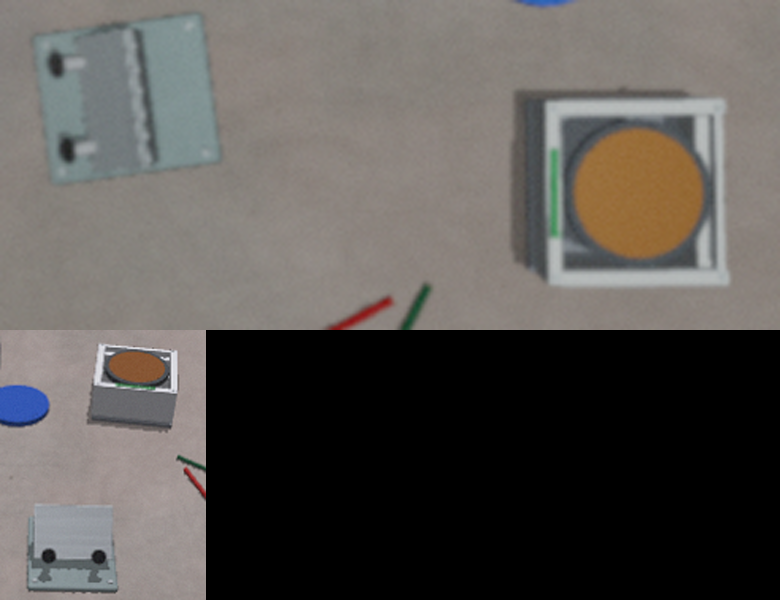

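Both choices are confirmed: the disc in the white well with the green mark on the +y side, and the grey easel with its pins on the +y side. I'll move over the well for a close wrist view.

```bash
python3 -m crank '[[[-42,-45,0,0,0],[-42,-45,0,0,0],[-42,-45,0,0,0],[-42,-45,0,0,0],[-42,-45,0,0,0],[-42,-45,0,0,0],[-42,-45,0,0,0],[-42,-45,0,0,0],[-42,-45,0,0,0],[-42,-45,0,0,0],[-42,-45,0,0,0],[0,0,0,-7,255]]]'
```

```text
clock: 1.65
eef_pos: [0.4554, -0.1227, 0.2294]
tool_rot: [0.063, 0.998, -0.001, 0.002]
ft_force: [0.3, 0.4, -0.1]
grip_width: 0.0698
```

```bash
python3 -m crank '[[[-29,-20,0,-7,255],[0,-40,0,0,255],[0,0,0,0,255],[0,0,0,0,255]]]'
python3 - <<'E'
from workcell import bot
from h import *
o=bot.get_obs();p=np.r_[o["eef_pos"],o["tool_rot"]]
c=bot.camera("wrist");np.savez("pics/w1.npz",pose=p,**c);cv2.imwrite("pics/w1.png",c["img"]);print(np.round(p,4),o["grip_width"])
E
```

```text
clock: 2.15
eef_pos: [0.4814, -0.1887, 0.2272]
tool_rot: [0.0, 1.0, 0.0, -0.0]
ft_force: [0.2, -0.2, 0.3]
grip_width: 0.0
[ 4.814e-01 -1.887e-01  2.272e-01  4.000e-04  1.000e+00  5.000e-04
 -1.000e-04] 1.913459729701097e-05
```

View pics/w1.png

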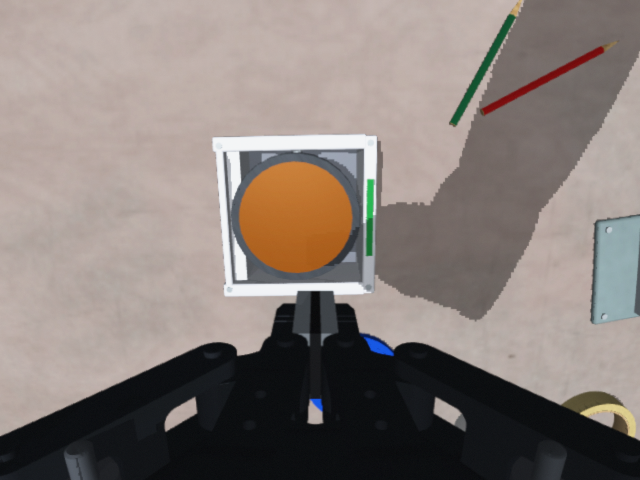

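Wrist view: the disc is at about (297,215), the white well spans (215–377, 136–295), and the green mark is on the right at (370,217).

Run:
```python
from h import *
c=load("pics/w1.npz");p=c["pose"];im=c["img"];hsv=cv2.cvtColor(im,cv2.COLOR_BGR2HSV)
R=np.zeros((480,640),bool);R[125:305,200:390]=1
am=R&(hsv[...,1]>150)&(hsv[...,0]<25)
k,_=cv2.findContours(am.astype(np.uint8),cv2.RETR_EXTERNAL,cv2.CHAIN_APPROX_NONE);k=max(k,key=len)
q=onz(c,k.reshape(-1,2),.064,p)[:,:2].astype(np.float32);print("amber",cv2.fitEllipse(q))
gr=R&(hsv[...,1]>120)&(hsv[...,0]>40)&(hsv[...,0]<85)
v,u=np.nonzero(gr);q=onz(c,np.c_[u,v],.064,p)[:,:2].astype(np.float32);print("green",cv2.minAreaRect(q))
wh=R&(hsv[...,2]>215)&(hsv[...,1]<25)
v,u=np.nonzero(wh);q=onz(c,np.c_[u,v],.064,p)[:,:2].astype(np.float32);print("white",cv2.minAreaRect(q))
print(onz(c,[[215,137],[377,136],[375,292],[226,295]],.064,p))
print(np.median(cloud(c,p)[am],0))
a=cv2.resize(im[120:310,190:400],None,fx=3,fy=3);cv2.imwrite("pics/w1c.png",a)
```

```text
amber ((0.4764271378517151, -0.2032274305820465), (0.08517681807279587, 0.08532903343439102), 103.41171264648438)
green ((0.47615107893943787, -0.14648708701133728), (0.05841677635908127, 0.003856104100123048), 1.7925441265106201)
white ((0.47639957070350647, -0.20237299799919128), (0.1242709830403328, 0.12001468986272812), 0.8260178565979004)
[[ 0.41523283 -0.26113717  0.064     ]
 [ 0.41493431 -0.14283481  0.064     ]
 [ 0.53633546 -0.14000374  0.064     ]
 [ 0.53879128 -0.25992861  0.064     ]]
[ 0.47521155 -0.20310746  0.06263184]
```

View pics/w1c.png

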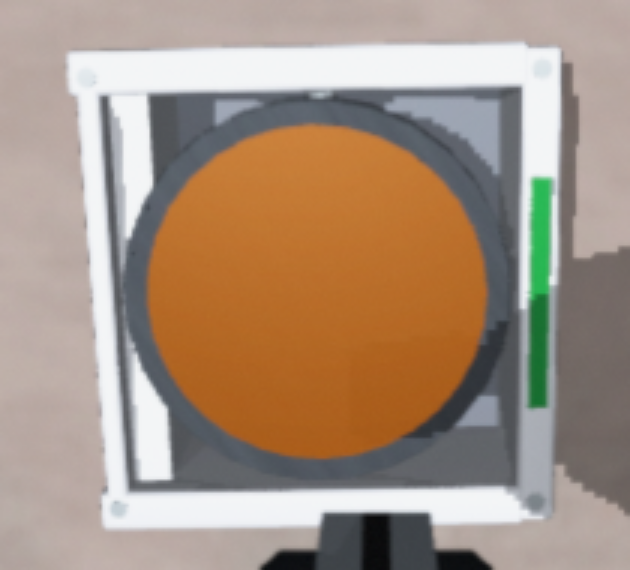

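Wrist and top cameras agree within 3 mm. I take the pivot at about (0.476, -0.196) with yaw about +1.2°, so the press point is (0.476, -0.172, 0.064).

```bash
python3 -m crank '[[[5,17,20,-1.2,255],[0,0,50,0,255],[0,0,50,0,255],[0,0,20,0,255],[0,0,0,0,255]]]'
python3 - <<'E'
from workcell import bot
from h import *
o=bot.get_obs();p=np.r_[o["eef_pos"],o["tool_rot"]]
c=bot.camera("wrist");np.savez("pics/w2.npz",pose=p,**c);cv2.imwrite("pics/w2.png",c["img"]);print(np.round(p,4),o["grip_width"],o["ft_force"])
E
```

```text
clock: 2.82
eef_pos: [0.4772, -0.1663, 0.0859]
tool_rot: [-0.014, 1.0, -0.0, 0.002]
ft_force: [0.2, 0.4, -0.1]
grip_width: -0.0
[ 0.4772 -0.1663  0.0859 -0.0143  0.9999 -0.      0.0022] -3.995068289979041e-05 [ 0.1650406   0.43672162 -0.08849699]
```

View pics/w2.png

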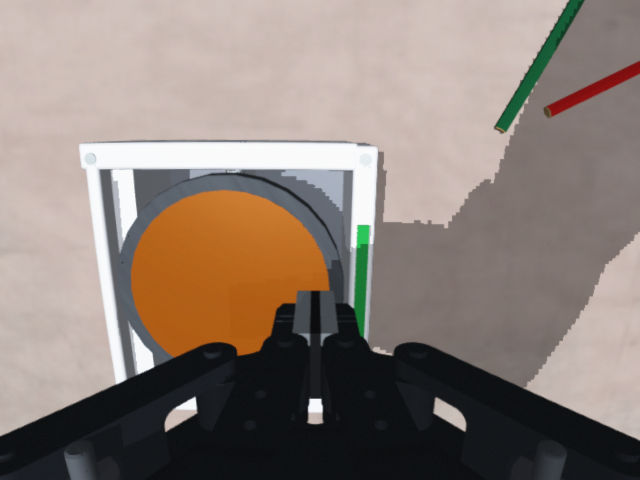

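Closed fingers are over the disc's deep-side part. I'll shift 5 mm back and press.

```bash
python3 -m crank '[[[0,-5,10,0,255],[0,0,7,0,255],[0,0,0,0,255],[0,0,6,0,255],[0,0,4,0,255],[0,0,4,0,255],[0,0,0,0,255]]]'
```

```text
clock: 3.75
eef_pos: [0.4812, -0.1726, 0.0575]
tool_rot: [-0.014, 1.0, -0.001, 0.006]
ft_force: [0.1, 0.4, -0.3]
grip_width: -0.0001
```

```bash
python3 -m crank '[[[3,0,4,0,255],[0,0,4,0,255],[0,0,4,0,255],[0,0,0,0,255]]]'
python3 - <<'E'
from workcell import bot
from h import *
o=bot.get_obs();p=np.r_[o["eef_pos"],o["tool_rot"]]
c=bot.camera("wrist");np.savez("pics/w3.npz",pose=p,**c);cv2.imwrite("pics/w3.png",c["img"]);print(np.round(p,4),o["grip_width"],o["ft_force"])
E
```

```text
clock: 4.25
eef_pos: [0.4785, -0.1726, 0.0451]
tool_rot: [-0.015, 1.0, -0.001, 0.007]
ft_force: [-0.7, 1.8, 3.4]
grip_width: 0.0003
[ 0.4785 -0.1726  0.0451 -0.0145  0.9999 -0.0013  0.0069] 0.0002535598349398187 [-0.69643982  1.77431092  3.40282269]
```

View pics/w3.png

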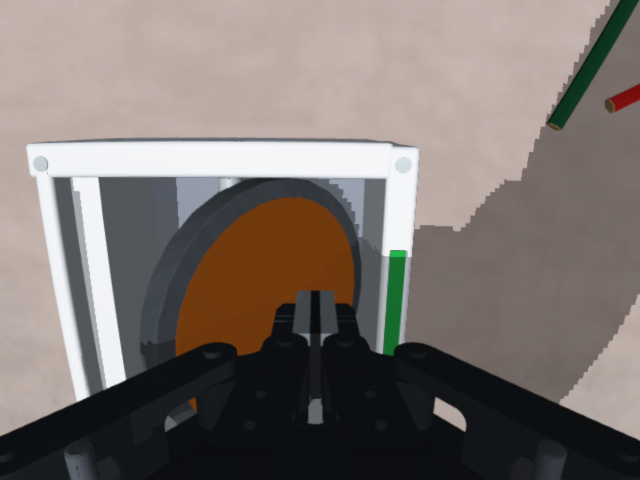

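The disc is tipped past the bar with 3.4 N up on the fingers, near its stop. I'll back off slowly and look.

```bash
python3 -m crank '[[[0,0,-5,0,255],[0,0,-10,0,255],[0,0,-30,0,255],[0,0,-50,0,255],[0,0,-40,0,255],[0,0,0,0,0],[0,0,0,0,0]]]'
python3 - <<'E'
from workcell import bot
from h import *
o=bot.get_obs();p=np.r_[o["eef_pos"],o["tool_rot"]]
c=bot.camera("wrist");np.savez("pics/w4.npz",pose=p,**c);cv2.imwrite("pics/w4.png",c["img"]);print(np.round(p,4),o["grip_width"],o["ft_force"])
c=bot.camera("side");cv2.imwrite("pics/s4.png",cv2.resize(c["img"][140:240,340:450],None,fx=4,fy=4))
np.savez("pics/s4.npz",**c)
E
```

```text
clock: 5.18
eef_pos: [0.4762, -0.1728, 0.1868]
tool_rot: [-0.014, 1.0, -0.002, 0.007]
ft_force: [-0.0, -0.2, -0.8]
grip_width: 0.0356
[ 0.4762 -0.1728  0.1868 -0.0143  0.9999 -0.0024  0.0071] 0.03562089555624653 [-0.04358329 -0.22576146 -0.79964713]
```

View pics/w4.png

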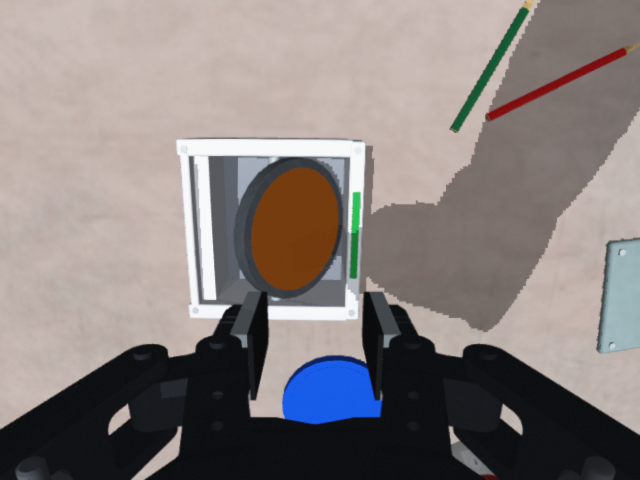

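View pics/s4.png

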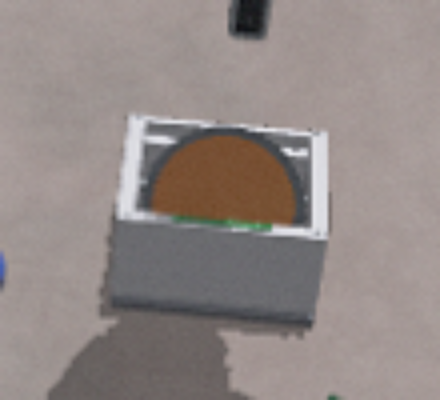

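The disc leans by itself: the raised rim is at (240,232) in the wrist view and the low edge is against the green-marked wall. I'll fit its plane.

Run:
```python
from h import *
c=load("pics/w4.npz");p=c["pose"];im=c["img"];X=cloud(c,p);hsv=cv2.cvtColor(im,cv2.COLOR_BGR2HSV)
R=np.zeros((480,640),bool);R[150:300,225:345]=1
am=R&(hsv[...,1]>150)&(hsv[...,0]<25)
am=cv2.erode(am.astype(np.uint8),np.ones((7,7)))>0
P=X[am];m=P.mean(0)
for _ in range(3):
    n=np.linalg.svd(P-P.mean(0))[2][2] if len(P)<3000 else np.linalg.eigh(np.cov(P.T))[1][:,0]
    d=(P-P.mean(0))@n;P=P[abs(d)<2*d.std()+1e-4]
n*=np.sign(n[2]);m=P.mean(0)
print("plane",m,n,"tilt",np.degrees(np.arccos(n[2])),d.std())
# amber outline on the top-face plane
am=R&(hsv[...,1]>150)&(hsv[...,0]<25)
k,_=cv2.findContours(am.astype(np.uint8),cv2.RETR_EXTERNAL,cv2.CHAIN_APPROX_NONE);k=max(k,key=len).reshape(-1,2)
Rw,t=ext(c,p);o=-Rw.T@t;D=ray(c,k)@Rw;Q=o+D*(((m-o)@n)/(D@n))[:,None]
e=np.cross([0,0,1],n);e/=np.linalg.norm(e);f=np.cross(n,e) # f up-slope
E=cv2.fitEllipse(np.c_[(Q-m)@e,(Q-m)@f].astype(np.float32));print(E)
C=m+E[0][0]*e+E[0][1]*f
print("face ctr",C,"disc ctr",C-.005*n,"upslope",f,"T corner",C+.05*f,"B",C+.05*f-.01*n)
print("well corners",onz(c,[[178,141],[364,141],[357,319],[190,318]],.064,p))
```

```text
plane [ 0.47461655 -0.18636886  0.05249426] [-0.01152866  0.75097379  0.66023137] tilt 48.68247952160395 0.0004512621342493784
((-0.0013450492406263947, -0.003303620731458068), (0.08593233674764633, 0.0861436054110527), 109.33990478515625)
face ctr [ 0.47592796 -0.18416732  0.05001303] disc ctr [ 0.4759856  -0.18792219  0.04671188] upslope [ 0.01013442 -0.66015358  0.75106228] T corner [ 0.47643468 -0.217175    0.08756615] B [ 0.47654997 -0.22468474  0.08096383]
well corners [[ 0.4164213  -0.26200212  0.064     ]
 [ 0.41369389 -0.14385071  0.064     ]
 [ 0.53663887 -0.14141925  0.064     ]
 [ 0.53989097 -0.26103804  0.064     ]]
```

Plane fit: tilt 48.7°, raised rim at y ≈ -0.217 to -0.225, z ≈ 0.081 to 0.088 (expected 0.084 to 0.090, about 3 mm low). The tool only turns about vertical. So I'll straddle the raised edge with the jaws, push the disc upright from behind with the rear finger, and then clamp.

```bash
python3 -m crank '[[[0,-42,0,0,153],[0,0,40,0,153],[0,0,30,0,153],[0,0,0,0,153]]]'
python3 - <<'E'
from workcell import bot
from h import *
o=bot.get_obs();p=np.r_[o["eef_pos"],o["tool_rot"]]
c=bot.camera("wrist");np.savez("pics/w5.npz",pose=p,**c);cv2.imwrite("pics/w5.png",c["img"]);print(np.round(p,4),o["grip_width"],o["ft_force"])
E
```

```text
clock: 5.78
eef_pos: [0.4756, -0.215, 0.1102]
tool_rot: [-0.015, 1.0, -0.001, 0.003]
ft_force: [-0.6, 0.3, 0.4]
grip_width: 0.0341
[ 4.756e-01 -2.150e-01  1.102e-01 -1.460e-02  9.999e-01 -5.000e-04
  3.000e-03] 0.03406983998873155 [-0.6325045   0.34878887  0.36426462]
```

View pics/w5.png

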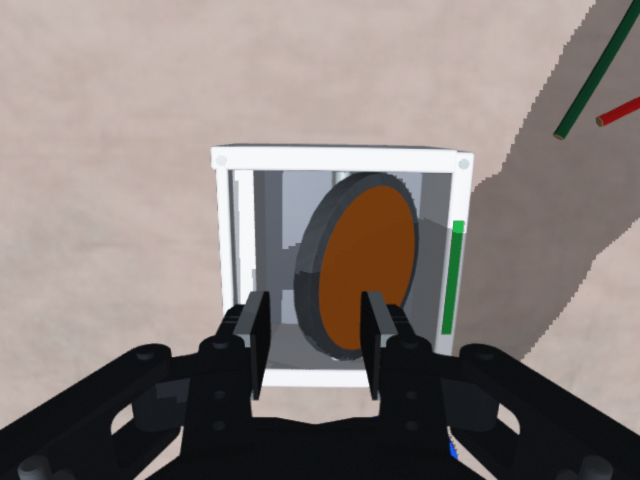

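The raised rim (u≈300) sits between the finger pads (268 and 365). I'll descend and then push upright.

```bash
python3 -m crank '[[[0,0,20,0,153],[0,0,14,0,153],[0,0,0,0,177],[0,0,0,0,177]]]'
python3 - <<'E'
from workcell import bot
from h import *
o=bot.get_obs();p=np.r_[o["eef_pos"],o["tool_rot"]]
c=bot.camera("wrist");np.savez("pics/w6.npz",pose=p,**c);cv2.imwrite("pics/w6.png",c["img"]);print(np.round(p,4),o["grip_width"],o["ft_force"])
E
```

```text
clock: 6.32
eef_pos: [0.4795, -0.2161, 0.0804]
tool_rot: [-0.015, 1.0, -0.002, 0.007]
ft_force: [0.0, -0.1, 0.0]
grip_width: 0.0262
[ 0.4795 -0.2161  0.0804 -0.015   0.9999 -0.0022  0.0066] 0.02619628030707928 [ 0.00781365 -0.13298666  0.03774823]
```

View pics/w6.png

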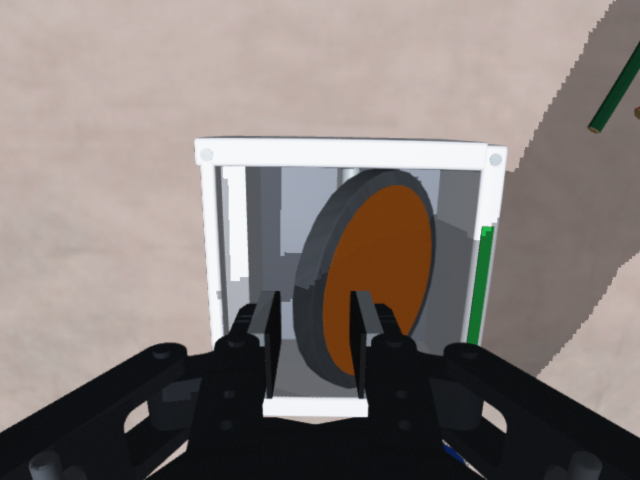

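```bash
python3 -m crank '[[[3,0,5,0,177],[0,0,2,0,177],[0,5,0,0,177],[0,6,0,0,177],[0,6,-1,0,177],[0,6,-2,0,177],[0,0,0,0,177]]]'
python3 - <<'E'
from workcell import bot
from h import *
o=bot.get_obs();p=np.r_[o["eef_pos"],o["tool_rot"]]
c=bot.camera("wrist");np.savez("pics/w7.npz",pose=p,**c);cv2.imwrite("pics/w7.png",c["img"]);print(np.round(p,4),o["grip_width"],o["ft_force"])
E
```

```text
clock: 7.25
eef_pos: [0.477, -0.1924, 0.0781]
tool_rot: [-0.015, 1.0, -0.003, 0.008]
ft_force: [-1.4, -0.5, -0.4]
grip_width: 0.0264
[ 0.477  -0.1924  0.0781 -0.015   0.9998 -0.0034  0.0085] 0.02637457054645286 [-1.42623178 -0.53685073 -0.41217238]
```

View pics/w7.png

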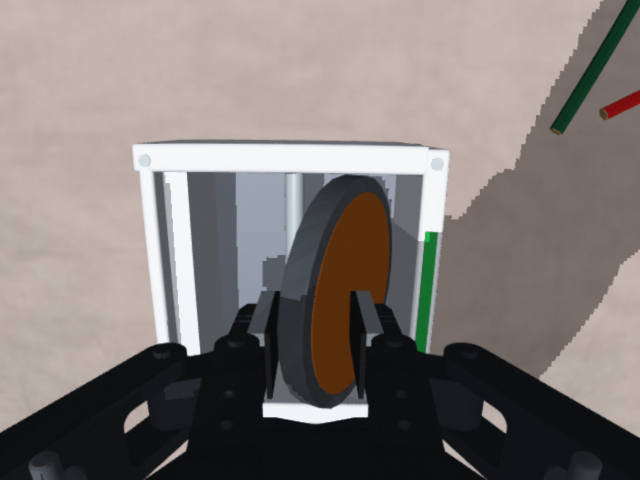

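The disc is rising against the rear pad. I'll keep going and then clamp.

```bash
python3 -m crank '[[[0,5,-3,0,177],[0,5,-3,0,177],[0,5,-3,0,177],[0,2,-2,0,190],[0,0,0,0,205],[0,0,0,0,255],[0,0,0,0,255],[0,0,0,0,255]]]'
python3 - <<'E'
from workcell import bot
from h import *
o=bot.get_obs();p=np.r_[o["eef_pos"],o["tool_rot"]]
c=bot.camera("wrist");np.savez("pics/w8.npz",pose=p,**c);cv2.imwrite("pics/w8.png",c["img"]);print(np.round(p,4),o["grip_width"],o["ft_force"])
c=bot.camera("side");cv2.imwrite("pics/s8.png",cv2.resize(c["img"][120:240,340:450],None,fx=4,fy=4))
E
```

```text
clock: 8.3
eef_pos: [0.4776, -0.1735, 0.0912]
tool_rot: [-0.015, 1.0, -0.002, 0.01]
ft_force: [-0.0, 0.2, 0.4]
grip_width: 0.0083
[ 0.4776 -0.1735  0.0912 -0.0152  0.9998 -0.0023  0.0103] 0.008346179129122151 [-0.00394592  0.16967438  0.37874542]
```

View pics/w8.png

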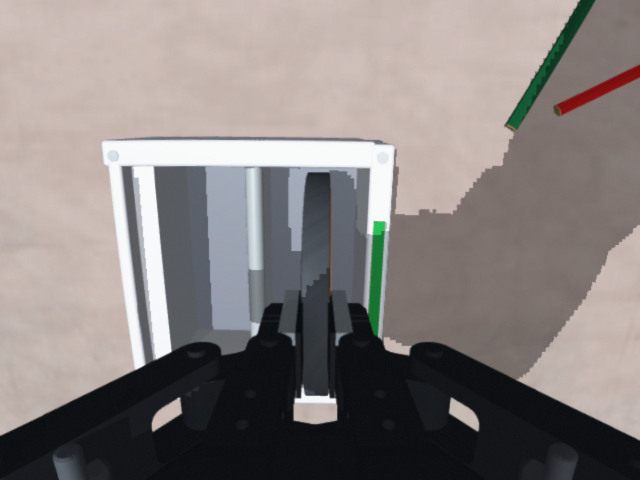

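View pics/s8.png

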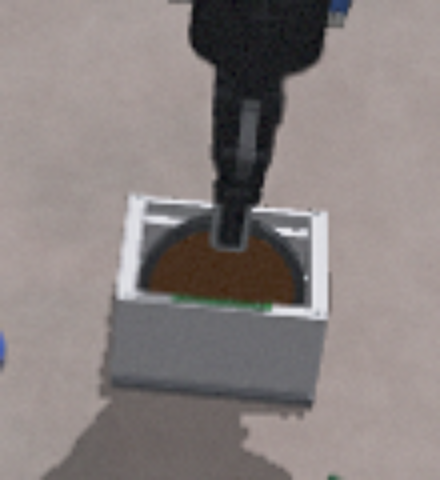

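The disc is clamped upright, jaw reading 8.3 mm. I'll lift straight up out of the well.

```bash
python3 -m crank '[[[0,0,-10,0,255],[0,0,-20,0,255],[0,0,-30,0,255],[0,0,-35,0,255],[0,0,-35,0,255],[0,0,-20,0,255],[0,0,0,0,255],[0,0,0,0,255]]]'
python3 - <<'E'
from workcell import bot
from h import *
o=bot.get_obs();p=np.r_[o["eef_pos"],o["tool_rot"]]
c=bot.camera("wrist");np.savez("pics/w9.npz",pose=p,**c);cv2.imwrite("pics/w9.png",c["img"]);print(np.round(p,4),o["grip_width"],o["ft_force"])
c=bot.camera("top");np.savez("pics/t9.npz",**c)
c=bot.camera("side");np.savez("pics/s9.npz",**c);cv2.imwrite("pics/s9.png",cv2.resize(c["img"][100:340,310:450],None,fx=2.4,fy=2.4))
E
```

```text
clock: 9.4
eef_pos: [0.4709, -0.1723, 0.2438]
tool_rot: [-0.015, 1.0, -0.001, 0.005]
ft_force: [0.2, -0.3, -2.9]
grip_width: 0.0085
[ 4.709e-01 -1.723e-01  2.438e-01 -1.480e-02  9.999e-01 -9.000e-04
  5.100e-03] 0.008484952771859898 [ 0.21510342 -0.34369876 -2.88574237]
```

View pics/w9.png

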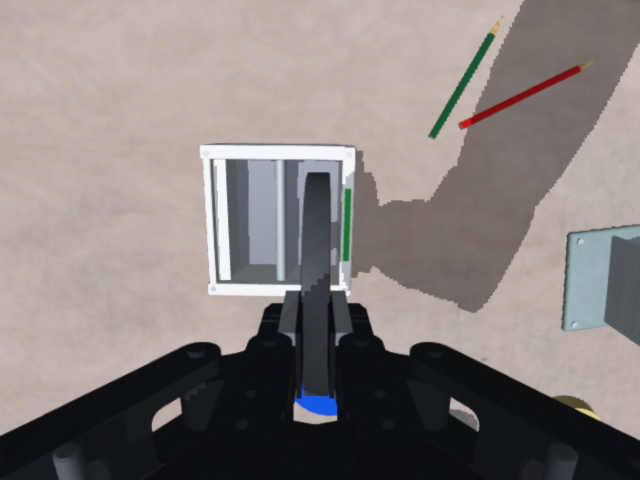

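View pics/s9.png

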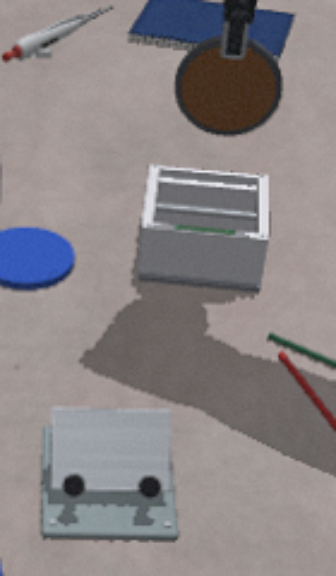

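Lifted and held (2.9 N of weight). I'll measure the disc in the grip from the side camera, then move near the easel for a wrist view.

```bash
python3 - <<'E'
from h import *
c=load("pics/s9.npz");p=load("pics/w9.npz")["pose"];im=c["img"];hsv=cv2.cvtColor(im,cv2.COLOR_BGR2HSV)
R=np.zeros((480,640),bool);R[105:165,370:440]=1
am=R&(hsv[...,1]>100)&(hsv[...,0]<25)
k,_=cv2.findContours(am.astype(np.uint8),cv2.RETR_EXTERNAL,cv2.CHAIN_APPROX_NONE);k=max(k,key=len).reshape(-1,2)
k=cv2.convexHull(k).reshape(-1,2)
from scipy.spatial.transform import Rotation as Ro
M=Ro.from_quat(p[3:]).as_matrix();n=M[:,1];q0=p[:3]+.005*n
o=-c["R"].T@c["t"];D=ray(c,k)@c["R"];Q=o+D*(((q0-o)@n)/(D@n))[:,None]
L=(Q-p[:3])@M  # tool frame
print(L.min(0)*1e3,L.max(0)*1e3)
low=L[L[:,2]>-.0]
from scipy.optimize import least_squares
r=least_squares(lambda s:np.hypot(low[:,0]-s[0],low[:,2]-s[1])-.0428,[0,.03],loss="soft_l1",f_scale=.001);print(r.x*1e3,abs(r.fun).mean()*1e3)
E
python3 -m crank '[[[0,50,0,0,255],[0,55,0,0,255],[0,55,0,0,255],[0,40,0,0,255],[0,0,0,0,255],[0,0,0,0,255]]]'
python3 - <<'E'
from workcell import bot
from h import *
o=bot.get_obs();p=np.r_[o["eef_pos"],o["tool_rot"]]
c=bot.camera("wrist");np.savez("pics/w10.npz",pose=p,**c);cv2.imwrite("pics/w10.png",c["img"]);print(np.round(p,4),o["grip_width"],o["ft_force"])
E
```

```text
[-42.87274876   5.          -7.34959509] [42.44083493  5.         77.25102367]
[-0.48374559 34.80733856] 0.54279510545426
clock: 10.3
eef_pos: [0.4629, 0.0322, 0.2373]
tool_rot: [-0.013, 1.0, -0.001, 0.0]
ft_force: [0.3, 0.0, -2.1]
grip_width: 0.0082
[ 4.629e-01  3.220e-02  2.373e-01 -1.330e-02  9.999e-01 -7.000e-04
  0.000e+00] 0.008206287117322708 [ 0.27119774  0.0109735  -2.06858512]
```

View pics/w10.png

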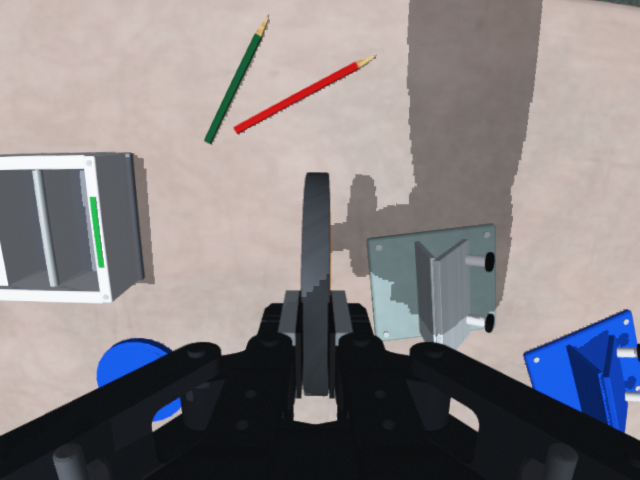

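The disc centre sits 35 mm beyond the TCP, so the pads overlap the rim by about 15 mm. The easel is at (430,285) in this view, with pin heads at (489,262) and (489,322). I'll take a crop for the plate edge.

Run:
```python
from h import *
c=load("pics/w10.npz");p=c["pose"];im=c["img"];X=cloud(c,p)
cv2.imwrite("pics/w10c.png",cv2.resize(im[215:355,360:510],None,fx=4,fy=4,interpolation=cv2.INTER_CUBIC))
t=load("pics/t9.npz");cv2.imwrite("pics/t9c.png",cv2.resize(t["img"][240:304,236:306],None,fx=8,fy=8,interpolation=cv2.INTER_CUBIC))
print(onz(c,[[368,239],[495,224],[376,340]],.008,p))
# plate plane via depth, wrist
Xr=X[250:340,445:468].reshape(-1,3);Xr=Xr[(Xr[:,2]>.02)&(Xr[:,2]<.09)]
n=np.linalg.eigh(np.cov(Xr.T))[1][:,0];n*=np.sign(n[2]);print(len(Xr),Xr.mean(0),n,np.degrees(np.arccos(n[2])),((Xr-Xr.mean(0))@n).std())
for v in (255,280,300,320): print(v,[tuple(np.round(X[v,u],4)) for u in range(416,500,6)])
```

```text
[[0.48941952 0.0829803  0.008     ]
 [0.47151726 0.20314463 0.008     ]
 [0.5947484  0.09772185 0.008     ]]
2047 [0.52839183 0.15911298 0.04676892] [-0.11438385  0.75750513  0.64273036] 50.00428181040539 0.0004906335722520194
255 [(np.float64(0.5026), np.float64(0.1287), np.float64(0.0125)), (np.float64(0.4956), np.float64(0.1278), np.float64(0.0362)), (np.float64(0.4903), np.float64(0.1278), np.float64(0.0539)), (np.float64(0.5039), np.float64(0.1478), np.float64(0.0067)), (np.float64(0.4889), np.float64(0.1367), np.float64(0.058)), (np.float64(0.4883), np.float64(0.1412), np.float64(0.0595)), (np.float64(0.4905), np.float64(0.1491), np.float64(0.0517)), (np.float64(0.4931), np.float64(0.1578), np.float64(0.0423)), (np.float64(0.4961), np.float64(0.1675), np.float64(0.0313)), (np.float64(0.4968), np.float64(0.1742), np.float64(0.0285)), (np.float64(0.4957), np.float64(0.1785), np.float64(0.0316)), (np.float64(0.5024), np.float64(0.1946), np.float64(0.0078)), (np.float64(0.4922), np.float64(0.1845), np.float64(0.0429)), (np.float64(0.5026), np.float64(0.2073), np.float64(0.0063))]
2
[... 1903 characters left out ...]
 np.float64(0.0491)), (np.float64(0.5454), np.float64(0.1363), np.float64(0.0631)), (np.float64(0.5413), np.float64(0.1385), np.float64(0.0716)), (np.float64(0.5444), np.float64(0.1461), np.float64(0.0648)), (np.float64(0.5485), np.float64(0.1547), np.float64(0.056)), (np.float64(0.5542), np.float64(0.1651), np.float64(0.0437)), (np.float64(0.5593), np.float64(0.1752), np.float64(0.0328)), (np.float64(0.5592), np.float64(0.181), np.float64(0.0328)), (np.float64(0.5581), np.float64(0.1858), np.float64(0.0351)), (np.float64(0.5562), np.float64(0.1898), np.float64(0.0389)), (np.float64(0.5538), np.float64(0.1931), np.float64(0.0439)), (np.float64(0.5576), np.float64(0.203), np.float64(0.0356))]
```

View pics/w10c.png

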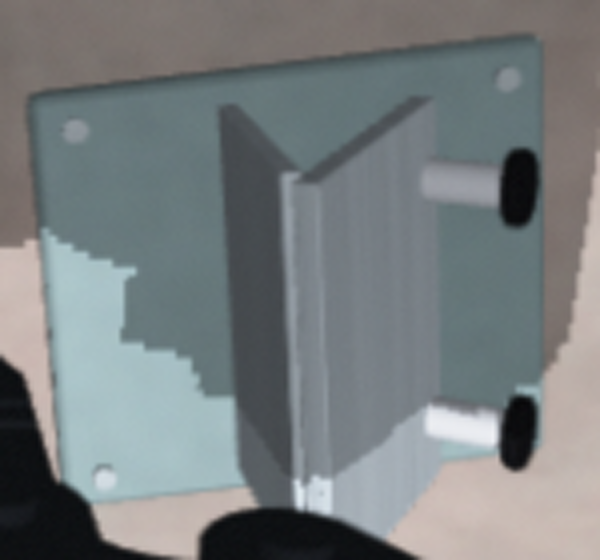

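View pics/t9c.png

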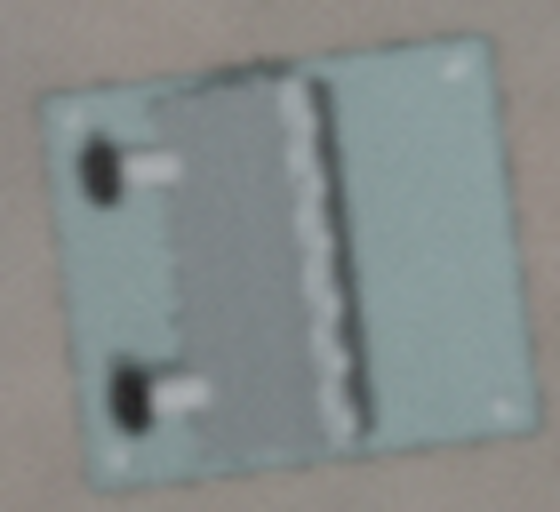

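Run:
```python
from h import *
c=load("pics/w10.npz");p=c["pose"];t=load("pics/t9.npz")
n=np.array([-.1144,.7575,.6427]);ex=np.array([n[0],n[1],0]);ex/=np.linalg.norm(ex);ey=np.array([-ex[1],ex[0],0])
H=onz(c,[[489.75,262],[489.5,323]],.042,p);print("wrist heads",H,np.linalg.norm(H[0]-H[1]),"axis",(H[0]-H[1])/np.linalg.norm(H[0]-H[1]),ey)
T=onz(t,[[236+99/8,240+170/8],[236+130/8,240+397/8]],.042);print("top heads",T,np.linalg.norm(T[0]-T[1]))
for G in(H,T):
    mid=G.mean(0); # head front centre in seat frame: down-slope 46, normal ~ -5+22
    f=np.array([-ex[0]*.6428,-ex[1]*.6428,.766]); 
    s=mid+.046*f-.017*n; print("seat via heads",s)
s0=np.array([.5296,.1512,.066])
print("lateral of mids",(H.mean(0)-s0)@ey,(T.mean(0)-s0)@ey, "seat plane",s0+((H.mean(0)-s0)@ey)*ey)
# base corners midline (110 wide)
B=onz(c,[[368,239],[376,340]],.008,p);print("base lateral",((B.mean(0)-s0)@ey), B)
# top-cam plate edges: light edge strip
E=onz(t,[[236+310/8,240+80/8],[236+345/8,240+440/8]],.0735);print("top plate edge",E,(E-s0)@ex,((E.mean(0)-s0)@ey))
print("yaw ex",np.degrees(np.arctan2(ex[1],ex[0])))
```

```text
wrist heads [[0.49885713 0.18742317 0.042     ]
 [0.55770936 0.19598512 0.042     ]] 0.05947177529356632 axis [-0.98958256 -0.1439665   0.        ] [-0.98878745 -0.14932975  0.        ]
top heads [[0.560019   0.19955384 0.042     ]
 [0.50091412 0.19036587 0.042     ]] 0.059814759517375464
seat via heads [0.53464354 0.14958939 0.0663101 ]
seat via heads [0.53682686 0.15284509 0.0663101 ]
lateral of mids -0.004746479650210747 -0.007391492547844305 seat plane [0.53429326 0.15190879 0.066     ]
base lateral -0.0032574281717366016 [[0.48941952 0.0829803  0.008     ]
 [0.5947484  0.09772185 0.008     ]]
top plate edge [[0.58355376 0.14072336 0.0735    ]
 [0.49287113 0.13048728 0.0735    ]] [-0.01841608 -0.01499577] -0.006187130169223586
yaw ex 98.58808651758277
```

Easel: plate fitted at 50.0°, facing yaw 98.6°. Seat at about (0.535, 0.151, 0.066), with pin spacing measured as 59.5 mm against 60 given. I'll turn to that yaw and move over the pins.

```bash
python3 -m crank '[[[0,0,0,-7.1,255],[0,0,0,0,255],[-30,43,0,0,255],[-30,43,0,0,255],[-29,43,0,0,255],[0,0,0,0,255],[0,0,0,0,255]]]'
python3 - <<'E'
from workcell import bot
from h import *
from scipy.spatial.transform import Rotation as Ro
o=bot.get_obs();p=np.r_[o["eef_pos"],o["tool_rot"]]
c=bot.camera("wrist");np.savez("pics/w11.npz",pose=p,**c);cv2.imwrite("pics/w11.png",c["img"]);print(np.round(p,4),o["grip_width"],o["ft_force"])
M=Ro.from_quat(p[3:]).as_matrix();print(np.round(M,3),"delta to (.5314,.1747,.150) tool mm",((np.array([.5314,.1747,.150])-p[:3])@M*1e3).round(1))
E
```

```text
clock: 11.22
eef_pos: [0.5359, 0.1678, 0.2351]
tool_rot: [-0.063, 0.998, -0.002, -0.001]
ft_force: [0.2, -0.9, -1.6]
grip_width: 0.0085
[ 0.5359  0.1678  0.2351 -0.0632  0.998  -0.0019 -0.001 ] 0.008540328258453684 [ 0.15419362 -0.85836063 -1.56628233]
[[-0.992 -0.126 -0.002]
 [-0.126  0.992 -0.004]
 [ 0.002 -0.004 -1.   ]] delta to (.5314,.1747,.150) tool mm [ 3.4  7.8 85.1]
```

View pics/w11.png

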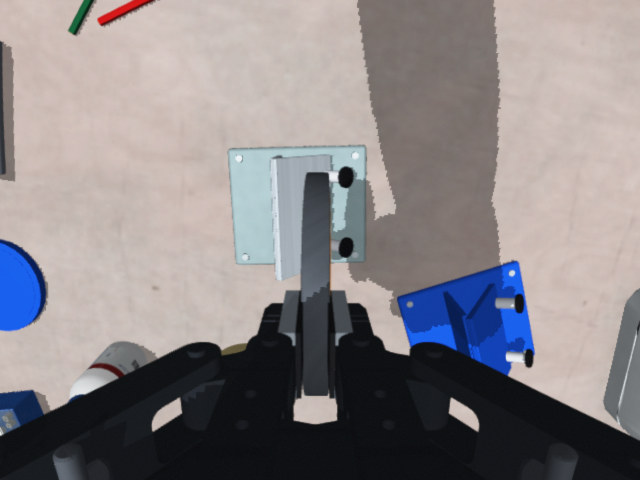

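Run:
```python
from h import *
c=load("pics/w11.npz");p=c["pose"];im=c["img"];X=cloud(c,p)
n=np.array([-.1144,.7575,.6427]);ex=np.array([n[0],n[1],0]);ex/=np.linalg.norm(ex);ey=np.array([-ex[1],ex[0],0]);f=np.array([-ex[0]*.6428,-ex[1]*.6428,.766])
H=onz(c,[[345.3,177],[345.5,247.3]],.042,p);print(H,np.linalg.norm(H[0]-H[1]),np.degrees(np.arctan2(*(H[1]-H[0])[[1,0]])));mid=H.mean(0);print("seat",mid+.046*f-.017*n)
Xr=X[165:260,283:300].reshape(-1,3);Xr=Xr[(Xr[:,2]>.03)&(Xr[:,2]<.09)]
w=np.linalg.eigh(np.cov(Xr.T))[1][:,0];w*=np.sign(w[2]);m=Xr.mean(0);print(m,w,np.degrees(np.arccos(w[2])),np.degrees(np.arctan2(w[1],w[0])))
s=np.array([.535,.151,.066]);print("plane offset of seat (expect 5):",(s-m)@w*1e3, X[150:160,250:270,2].mean())
```

```text
[[0.49911436 0.18790304 0.042     ]
 [0.55803676 0.19663453 0.042     ]] 0.05956583053823917 8.429099667488524
seat [0.53493587 0.15015403 0.0663101 ]
[0.5304991  0.14792277 0.05984841] [-0.11263151  0.7670931   0.63157131] 50.8338535341412 98.35299625503572
plane offset of seat (expect 5): 5.738744244191403 0.009872038605407855
```

Second measurement agrees: seat at (0.535, 0.150). I'll align and descend above the pins.

```bash
python3 -m crank '[[[3,7,10,-1.3,255],[0,0,30,0,255],[0,0,25,0,255],[0,0,10,0,255],[0,0,0,0,255]]]'
python3 - <<'E'
from workcell import bot
from h import *
from scipy.spatial.transform import Rotation as Ro
o=bot.get_obs();p=np.r_[o["eef_pos"],o["tool_rot"]]
c=bot.camera("side");np.savez("pics/s12.npz",pose=p,**c);cv2.imwrite("pics/s12.png",cv2.resize(c["img"][200:340,290:410],None,fx=4.2,fy=4.2,interpolation=cv2.INTER_CUBIC));print(np.round(p,4),o["grip_width"],o["ft_force"])
M=Ro.from_quat(p[3:]).as_matrix();print(np.round(M[:,2],3),"delta",((np.array([.5314,.1742,.125])-p[:3])@M*1e3).round(1))
c=bot.camera("wrist");np.savez("pics/w12.npz",pose=p,**c);cv2.imwrite("pics/w12.png",c["img"])
E
```

```text
clock: 11.9
eef_pos: [0.5296, 0.1703, 0.1583]
tool_rot: [-0.072, 0.997, -0.001, -0.001]
ft_force: [-0.0, -0.0, -2.0]
grip_width: 0.0092
[ 5.296e-01  1.703e-01  1.583e-01 -7.230e-02  9.974e-01 -1.500e-03
 -7.000e-04] 0.009186114422112906 [-0.01999227 -0.00257562 -2.01946481]
[-0.001 -0.003 -1.   ] delta [-2.4  3.7 33.3]
```

View pics/s12.png

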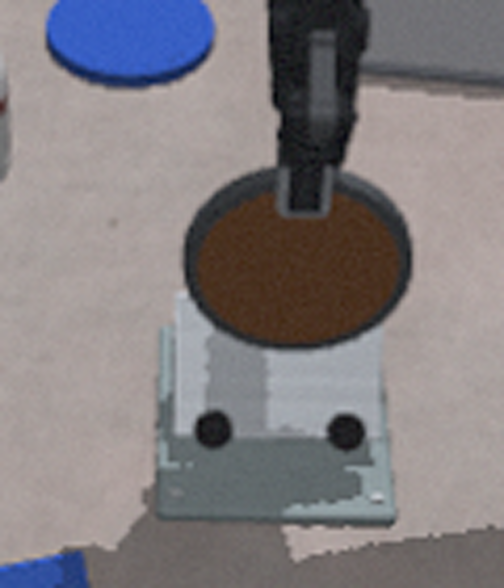

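View pics/w12.png

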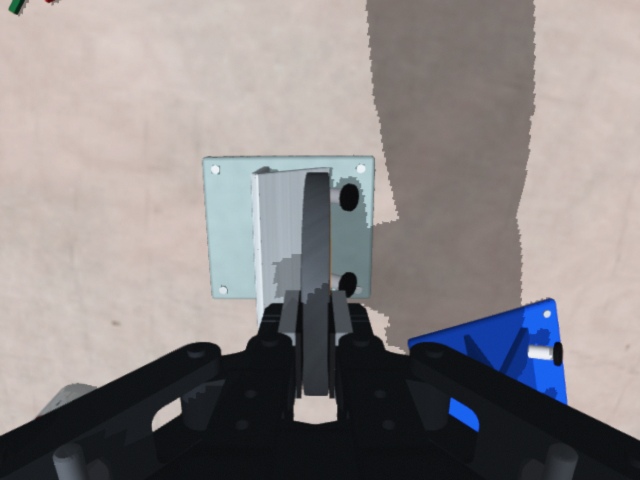

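Run:
```python
from h import *
from scipy.spatial.transform import Rotation as Ro
c=load("pics/s12.npz");p=c["pose"];M=Ro.from_quat(p[3:]).as_matrix()
ex=np.array([-.149,.989,0]);ey=np.array([-.989,-.149,0]);n=.766*ex+[0,0,.643];f=-.643*ex+np.array([0,0,.766])
s=np.array([.535,.1505,.066])
d=p[:3]+M@[0,0.005,.0348]
pr=lambda x:((proj(c,x)[0]-[290,200])*4.2).round(0)
print("disc ctr",pr(d),"heads",[pr(s-.046*f+.017*n+k*.03*ey) for k in(1,-1)],"plate edge corners",[pr(s+.014*f-.005*n+k*.048*ey) for k in(1,-1)])
print("lateral disc vs seat mm",(d-s)@ey*1e3,"xi",(p[:3]-s)@ex*1e3)
```

```text
disc ctr [296. 266.] heads [array([348., 428.]), array([215., 426.])] plate edge corners [array([385., 294.]), array([177., 290.])]
lateral disc vs seat mm 2.3757643640768173 xi 20.389300622342574
```

The predicted pixels for the disc, pin heads and plate edge match the side image within about 2 px at image scale, so the seat estimate holds. I'll correct by (-2.4, +3.7) mm and descend, watching the force.

```bash
python3 -m crank '[[[-2.4,3.7,5,0,255],[0,0,12,0,255],[0,0,9,0,255],[0,0,0,0,255],[0,0,0,0,255]]]'
python3 - <<'E'
from workcell import bot
from h import *
o=bot.get_obs();p=o["eef_pos"];s=np.array([.535,.1505,.066]);print("xi,lat,c",(p-s)@[-.149,.989,0]*1e3,(p-s)@[-.989,-.149,0]*1e3,(p[2]-.0348-.066)*1e3,o["ft_force"])
E
```

```text
clock: 12.62
eef_pos: [0.5339, 0.1756, 0.1334]
tool_rot: [-0.073, 0.997, -0.001, 0.002]
ft_force: [-0.2, -0.3, -0.5]
grip_width: 0.0085
xi,lat,c 24.94455624912709 -2.6193061959385218 32.63238558765191 [-0.17674229 -0.25046333 -0.54669815]
```

```bash
python3 -m crank '[[[2,-0.5,6,0,255],[0,0,4,0,255],[0,0,1,0,255],[0,0,0,0,255]]]'
python3 - <<'E'
from workcell import bot
from h import *
o=bot.get_obs();p=o["eef_pos"];s=np.array([.535,.1505,.066]);print("xi,lat,c",(p-s)@[-.149,.989,0]*1e3,(p-s)@[-.989,-.149,0]*1e3,(p[2]-.0348-.066)*1e3,o["ft_force"])
E
```

```text
clock: 13.12
eef_pos: [0.5321, 0.1747, 0.122]
tool_rot: [-0.072, 0.997, -0.001, 0.002]
ft_force: [0.0, -0.8, -1.6]
grip_width: 0.0088
xi,lat,c 24.346272484377632 -0.7173868038529302 21.235570590795728 [ 0.04901625 -0.77811585 -1.61573102]
```

```bash
python3 -m crank '[[[0,0,1.5,0,255],[0,0,1,0,255],[0,0,1,0,255],[0,0,0,0,255]]]'
python3 - <<'E'
from workcell import bot
from h import *
o=bot.get_obs();p=o["eef_pos"];s=np.array([.535,.1505,.066]);print("xi,lat,c",(p-s)@[-.149,.989,0]*1e3,(p-s)@[-.989,-.149,0]*1e3,(p[2]-.0348-.066)*1e3,o["ft_force"])
c=bot.camera("side");cv2.imwrite("pics/s13.png",cv2.resize(c["img"][200:340,290:410],None,fx=4.2,fy=4.2,interpolation=cv2.INTER_CUBIC))
E
```

```text
clock: 13.62
eef_pos: [0.5324, 0.1748, 0.1186]
tool_rot: [-0.072, 0.997, -0.001, 0.003]
ft_force: [-0.0, 0.6, -1.8]
grip_width: 0.0085
xi,lat,c 24.379221344515816 -1.0687613700546708 17.830153997529575 [-0.01197478  0.6297112  -1.75487667]
```

View pics/s13.png

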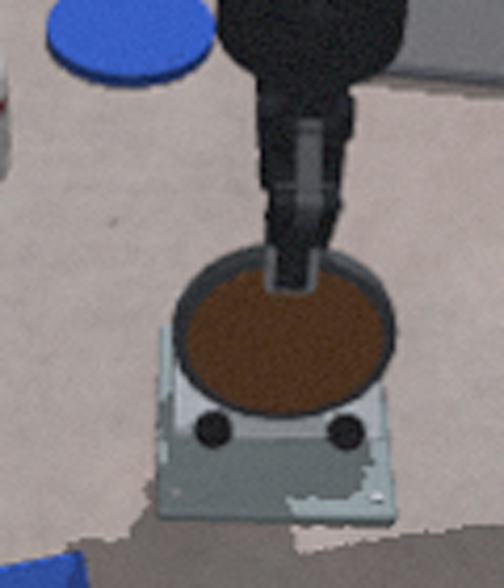

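```bash
python3 -m crank '[[[0,0,1,0,255],[0,0,1,0,255],[0,0,0.5,0,255]]]'
python3 - <<'E'
from workcell import bot
from h import *
o=bot.get_obs();p=o["eef_pos"];s=np.array([.535,.1505,.066]);print("xi,lat,c",(p-s)@[-.149,.989,0]*1e3,(p-s)@[-.989,-.149,0]*1e3,(p[2]-.0348-.066)*1e3,o["ft_force"])
E
```

```text
clock: 14.05
eef_pos: [0.5326, 0.175, 0.1163]
tool_rot: [-0.072, 0.997, -0.0, 0.003]
ft_force: [0.1, 0.9, -1.3]
grip_width: 0.0085
xi,lat,c 24.586937961645692 -1.2968166866944548 15.488748882708819 [ 0.07770011  0.87390646 -1.28201095]
```

```bash
python3 -m crank '[[[0,0,1,0,255],[0,0,1,0,255],[0,0,0,0,255]]]'
python3 - <<'E'
from workcell import bot
from h import *
o=bot.get_obs();p=o["eef_pos"];s=np.array([.535,.1505,.066]);print("xi,lat,c",(p-s)@[-.149,.989,0]*1e3,(p-s)@[-.989,-.149,0]*1e3,(p[2]-.0348-.066)*1e3,o["ft_force"])
E
```

```text
clock: 14.42
eef_pos: [0.533, 0.1758, 0.1149]
tool_rot: [-0.073, 0.997, 0.001, 0.004]
ft_force: [-1.3, 0.3, -0.2]
grip_width: 0.0085
xi,lat,c 25.3682720297279 -1.7524206049107376 14.143851749284785 [-1.26924322  0.28781637 -0.24515268]
```

Contact is showing: the weight is off the wrist and the disc bottom is nudged. I'll ease the jaws open a little so the disc rests on the easel, caged between the pads.

```bash
python3 -m crank '[[[0,0,0,0,222],[0,0,0,0,214],[0,-3,0.5,0,212],[0,-3,0.5,0,210],[0,-3,0.5,0,208],[0,0,0,0,208]]]'
python3 - <<'E'
from workcell import bot
from h import *
o=bot.get_obs();p=o["eef_pos"];s=np.array([.535,.1505,.066]);print("xi,lat,tipz",(p-s)@[-.149,.989,0]*1e3,(p-s)@[-.989,-.149,0]*1e3,(p[2]-.066)*1e3,o["ft_force"])
c=bot.camera("side");cv2.imwrite("pics/s14.png",cv2.resize(c["img"][200:340,290:410],None,fx=4.2,fy=4.2,interpolation=cv2.INTER_CUBIC))
c=bot.camera("wrist");cv2.imwrite("pics/w14.png",c["img"])
E
```

```text
clock: 15.18
eef_pos: [0.5347, 0.1652, 0.1134]
tool_rot: [-0.072, 0.997, -0.0, 0.004]
ft_force: [0.2, -0.9, -0.2]
grip_width: 0.0157
xi,lat,tipz 14.574569178904722 -1.941928240291525 47.352564889647034 [ 0.23471316 -0.92404056 -0.15524054]
```

View pics/s14.png

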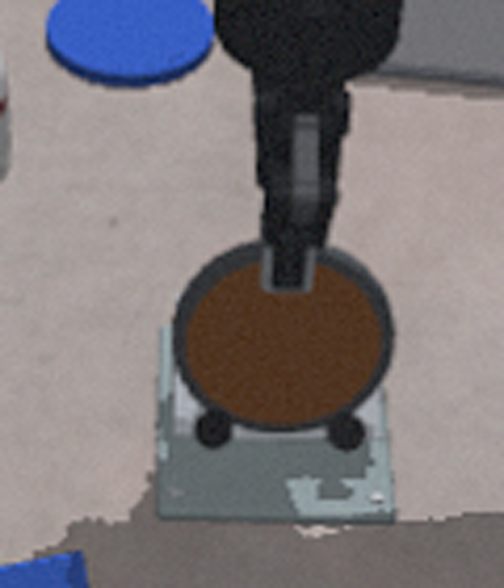

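View pics/w14.png

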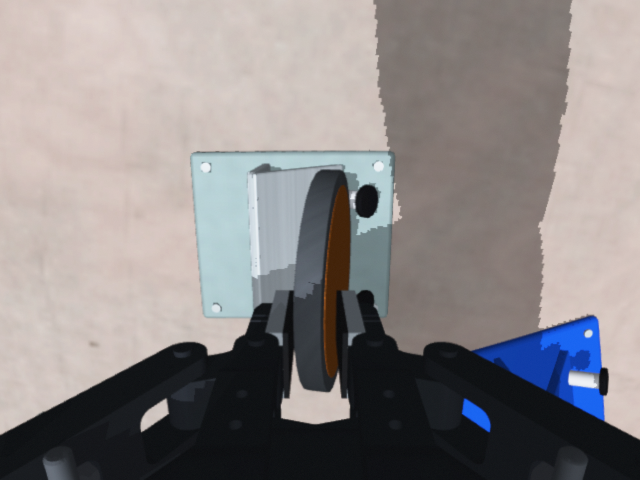

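It works as planned: the disc bears on both pins and leans on the rear pad. I'll keep lowering it toward the plate.

```bash
python3 -m crank '[[[-1,-4,0.5,0,205],[0,-4,1,0,202],[0,-4,1.5,0,200],[0,-4,2,0,198],[0,-3,2,0,195],[0,0,0,0,195]]]'
python3 - <<'E'
from workcell import bot
from h import *
o=bot.get_obs();p=o["eef_pos"];s=np.array([.535,.1505,.066]);print("xi,lat,tipz",(p-s)@[-.149,.989,0]*1e3,(p-s)@[-.989,-.149,0]*1e3,(p[2]-.066)*1e3,o["ft_force"])
c=bot.camera("wrist");cv2.imwrite("pics/w15.png",c["img"])
E
```

```text
clock: 16.02
eef_pos: [0.5388, 0.1451, 0.1058]
tool_rot: [-0.072, 0.997, -0.001, 0.004]
ft_force: [-0.2, -0.2, -0.3]
grip_width: 0.0203
xi,lat,tipz -5.887211856152484 -2.9871906981235137 39.811799521853544 [-0.17760829 -0.2402342  -0.27263341]
```

View pics/w15.png

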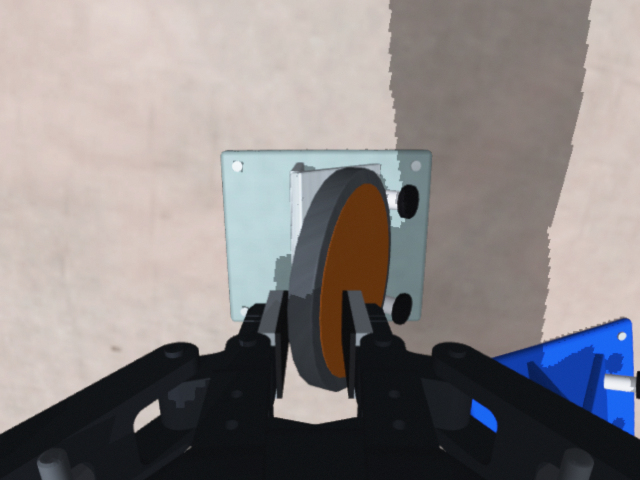

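```bash
python3 -m crank '[[[2,-4,2,0,192],[0,-4,2,0,190],[0,-4,2,0,186],[0,-4,2,0,182],[0,-3,2,0,180],[0,0,0,0,180]]]'
python3 - <<'E'
from workcell import bot
from h import *
o=bot.get_obs();p=o["eef_pos"];s=np.array([.535,.1505,.066]);print("xi,lat,tipz",(p-s)@[-.149,.989,0]*1e3,(p-s)@[-.989,-.149,0]*1e3,(p[2]-.066)*1e3,o["ft_force"])
q=np.r_[p,o["tool_rot"]]
c=bot.camera("wrist");np.savez("pics/w16.npz",pose=q,**c);cv2.imwrite("pics/w16.png",c["img"])
E
```

```text
clock: 16.82
eef_pos: [0.5397, 0.1251, 0.0952]
tool_rot: [-0.072, 0.997, -0.0, 0.004]
ft_force: [-0.3, -0.2, -0.6]
grip_width: 0.0251
xi,lat,tipz -25.842756634832504 -0.8319428566024303 29.21804283175618 [-0.29111575 -0.1676801  -0.63145717]
```

View pics/w16.png

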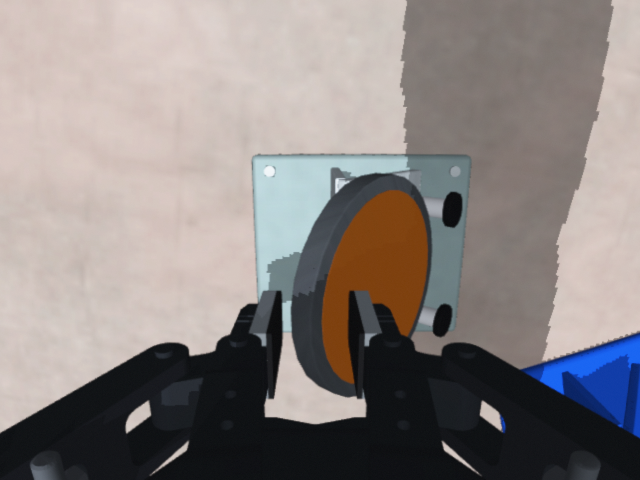

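The rear pad (u≈275) now looks clear of the rim (u≈295). I'll fit the disc's pose.

```bash
cat > fit.py <<'E'
from h import *
def fit(c,p,box):
    im=c["img"];X=cloud(c,p);hsv=cv2.cvtColor(im,cv2.COLOR_BGR2HSV)
    R=np.zeros((480,640),bool);R[box[0]:box[1],box[2]:box[3]]=1
    A=(R&(hsv[...,1]>150)&(hsv[...,0]<25)).astype(np.uint8)
    P=X[cv2.erode(A,np.ones((7,7)))>0]
    for _ in range(3):
        n=np.linalg.eigh(np.cov(P.T))[1][:,0];d=(P-P.mean(0))@n;P=P[abs(d)<2*d.std()+1e-4]
    n*=np.sign(n[2]);m=P.mean(0)
    k,_=cv2.findContours(A,cv2.RETR_EXTERNAL,cv2.CHAIN_APPROX_NONE);k=cv2.convexHull(max(k,key=len)).reshape(-1,2)
    R,t=ext(c,p);o=-R.T@t;D=ray(c,k)@R;Q=o+D*(((m-o)@n)/(D@n))[:,None]
    e=np.cross([0,0,1],n);e/=np.linalg.norm(e);f=np.cross(n,e)
    E=cv2.fitEllipse(np.c_[(Q-m)@e,(Q-m)@f].astype(np.float32))
    C=m+E[0][0]*e+E[0][1]*f-.005*n
    s=np.array([.535,.1505,.066]);r=C-s
    print("tilt",np.degrees(np.arccos(n[2])),"yaw",np.degrees(np.arctan2(n[1],n[0])),"centre",C,"axes",E[1],"rel seat xi,lat,z mm",r@[-.149,.989,0]*1e3,r@[-.989,-.149,0]*1e3,r[2]*1e3)
E
python3 - <<'E'
from fit import *
c=load("pics/w16.npz");fit(c,c["pose"],(180,380,310,440))
E
```

```text
tilt 49.78579296992159 yaw 98.64703825271276 centre [0.53434954 0.15168568 0.06463558] axes (0.08551718294620514, 0.08715130388736725) rel seat xi,lat,z mm 1.2695527787671776 0.4666383848778211 -1.3644196800542685
```

The disc is seated: tilt 49.8°, centre within 2 mm of the seat. I'll withdraw straight up, opening slightly.

```bash
python3 -m crank '[[[0,0,-2,0,174],[0,0,-4,0,165],[0,0,-10,0,150],[0,0,-30,0,150],[0,0,-50,0,150],[0,0,-40,0,150],[0,0,0,0,150],[0,0,0,0,150]]]'
python3 - <<'E'
from workcell import bot
from fit import *
o=bot.get_obs();q=np.r_[o["eef_pos"],o["tool_rot"]]
c=bot.camera("wrist");np.savez("pics/w17.npz",pose=q,**c);cv2.imwrite("pics/w17.png",c["img"]);print(o["ft_force"],q)
fit(c,q,(120,330,250,450))
s=bot.camera("side");cv2.imwrite("pics/s17.png",cv2.resize(s["img"][140:340,250:450],None,fx=3,fy=3,interpolation=cv2.INTER_CUBIC))
E
```

```text
clock: 17.88
eef_pos: [0.5386, 0.1261, 0.239]
tool_rot: [-0.073, 0.997, -0.0, 0.006]
ft_force: [-0.1, -0.3, -0.6]
grip_width: 0.0352
[-0.07628061 -0.28194746 -0.59222185] [ 5.38551381e-01  1.26072759e-01  2.39006033e-01 -7.31985445e-02
  9.97301970e-01 -1.27605019e-05  5.54550048e-03]
tilt 49.93118384222149 yaw 98.51622219543974 centre [0.53517349 0.15184208 0.06433821] axes (0.08659003674983978, 0.08692491799592972) rel seat xi,lat,z mm 1.3014682536746136 -0.37154762140758807 -1.6617946724658967
```

View pics/w17.png

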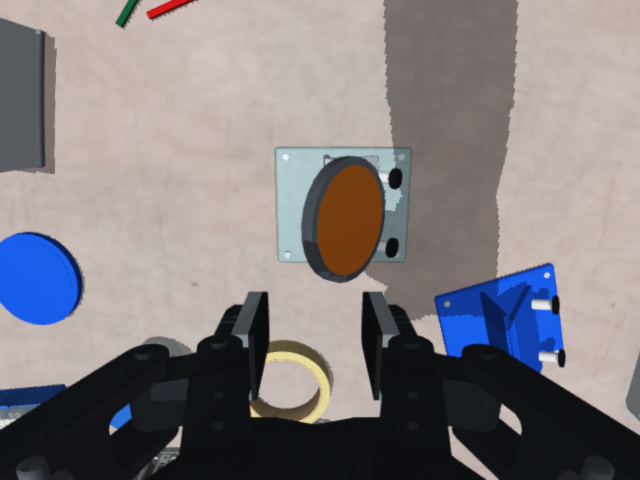

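View pics/s17.png

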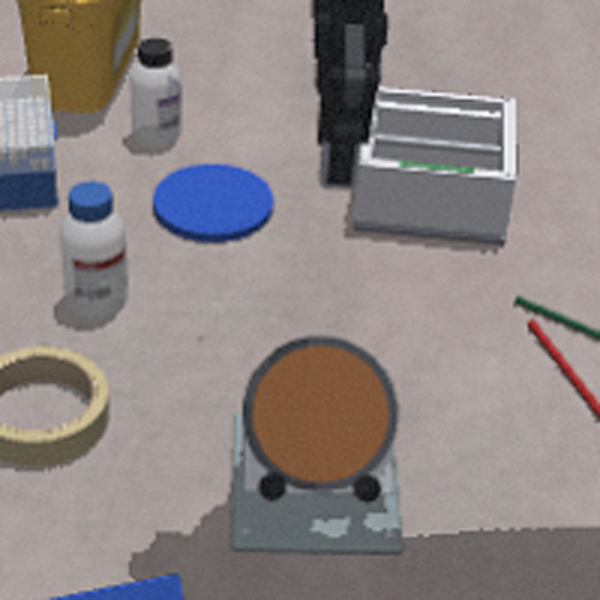

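The disc stands on both pins of the grey easel against the plate. The gripper is clear, and the bottles and tape are undisturbed. Handing in.

```bash
python3 -c "
from workcell import bot
print(bot.job_done(), bot.get_obs()['clock'])"
```

```text
the job is handed in; nothing more can be done
the job is handed in; nothing more can be done
```

The amber disc is standing on the grey easel's two pins, leaning back against the plate and released. I handed the job in at about 18 s of the 54 s allowed; no verdict is reported.

**What I did:** I pressed the disc over the pivot bar and let go, and it stayed leaning at about 48.7°. With the tool only able to point down, I pushed it upright from behind in the well, clamped it by the rim and lifted it out. I lowered it into the slot between plate and pin heads, loosened the jaws, eased it back onto the plate and withdrew straight up.

**Last checks:**
- **Disc pose:** tilt 49.9°. The centre is about 2 mm from my estimate of the seat and under 0.5 mm off sideways.
- **Between two looks:** the measured centre changed by less than 1 mm and the tilt by 0.15° between just before and just after I withdrew.
- **Robot:** the fingers are well above the disc and touch nothing.
- **Bystanders:** the bottles and tape roll look undisturbed in the side view. I did not measure their positions again.

**What disagreed:** the wrist and top cameras differed by about 3 mm. The depth heights were off by 1 to 3 mm, and the disc reads about 1.7 mm below the nominal seat height. The disc touched the easel about 4 to 5 mm lower than I had predicted. None of this stopped it seating.

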